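# Balance the knife case on its stand

### The arm

A 6-joint arm with a two-finger parallel gripper is mounted at the origin on a cart in front of the work surface, level with it; the furniture and walls round the work are solid. World frame = base frame: x ahead of the robot, y to its left, z up, the work surface at z = 0. Lengths are in m, angles in rad, forces in N, time in s.
With the tool pointing down it reaches from about 0.275 to 0.875 m from the base axis. Payload 12.5 kg.
Tool frame: the origin (TCP) lies midway between the tips of the shut fingers; the grasp point (between the pads) lies r.pinch_z behind it (r.pinch_z is the distance from the TCP to the grasp point, in m); z points along the fingers, y is the line along which they close (so a half turn about z gives the same grasp; the last joint's range is limited). The gripper opens to 85 mm and grips with 20 to 120 N. Pads are 22 mm wide; open, the fingers measure 114 mm over their backs; the gripper's body (76 mm by 85 mm) begins 54 mm behind the grasp point. The pads swing forward as they close: fully open they stand 13 mm farther back than shut.
Start: joints at [-1.345, 0.351, 1.652, -0, 1.139, -0.085], TCP at [0.168, -0.524, 0.231] pointing down, gripper open.
Joint ranges: [-2.75, 2.75], [-0.79, 2.1], [0.01, 2.65], [-1.57, 4.71], [0.07, 3.14], [-2.87, 2.87]. Speed limits (rad/s): [2.22, 2.22, 2.79, 3.14, 3.14, 3.14].

### API

Orientations are given as [roll, pitch, yaw] about the fixed x, y, z axes, in that order (R = Rz(yaw) Ry(pitch) Rx(roll)).
In Python, from plant import r, get_image, camera_info gives the robot as it stands.
- The arm moves only by the shell command python3 -m jog 'ROWS' [FORCE]. ROWS is JSON, a list that holds one entry, the list of rows, each a list of 5 numbers: the shift along the tool's x, y, z in units of 60 mm (1.0 is 60 mm), then the turn about the tool's z in units of 6 degrees (1.0 is 6 degrees), then the opening, from 0 (shut) to 1 (fully open). In form: [[[dx, dy, dz, turn, jaw], ...]]. A call has exactly 10 rows; each row is the pose to reach, as a shift and turn from the pose commanded when the call began, along the tool's axes at that moment; what a row does not reach only later rows make up. A row lasts 1/8 s, in which the tool goes at most 62.5 mm and 10.7 degrees, less where a joint would pass 70% of its speed; a pose out of reach is approached as far as the arm can. A call with a gripper value outside its range is refused whole. The fingers move at their own pace and stop on an object; FORCE is the grip in N (left out, the last holds). Time passes only in rows, so rows that repeat a pose let the fingers close, or fill a call up. It gives the time, the measured TCP pose, the force, the opening and the grip force at its end, in the units of the state.
- r.observe(): the state, without advancing time (a new reading comes with each control period).
- get_image(name): name is "scene" or "side" or "wrist"; returns (picture, depth): 400x640x3 uint8, red, green, blue; 400x640 float32, m along the optical axis (not along the pixel's ray), 0 where there is no reading.
- camera_info(name): a dict with "K" (3x3 intrinsics, pixels), "R" (3x3) and "t" (3): a world point X has camera coordinates R X + t; the wrist camera has in their place "T_tool_cam" (4x4, takes a point from camera to tool coordinates, whose origin is the TCP and whose axes are the flange's). Camera axes: x right, y down, z forward; pixel columns grow to the right and rows downward; lengths in m; the calibration is good to about 2 mm. A picture is of the moment at which its call begins: read the wrist's pose just before it. camera_info takes no time and is no camera call.
- r.finish_job(): hands the job in; it is judged then, once.
The state is a dict: "time_s": time; "q": joint angles; "qvel": joint speeds; "tau": joint torques, N m; "tool_pos": TCP position; "tcp_rot": TCP orientation; "force": force on the tool from outside, world axes, zero at the start; "wrist_torque": the same for the moment, N m; "gripper_width": opening from 0.0 (shut) to 1.0 (fully open); "gripper_force": force on a finger pad.
Only numpy, scipy, OpenCV 4.12 (cv2) and the standard library are available. Lean on these libraries where they do the work, as an engineer would, in place of code of your own. Each camera call takes 0.05 s, during which the arm holds its last target. There are 200 camera calls.

### The job

The closed wooden knife case was left lying on the worktop: put it away on its stand, resting on the pad of the single post, centred across it, in line with the stand's foot and balanced level, with both ends free. The knife inside makes one side heavier and nothing outside shows which, so try small lifts at different points to feel where the case balances, keep it close to level all the time, and set it down gently. Leave the mug, the salt shaker, the tomato and the spoon alone.

Things in the scene. Friction and masses are not known exactly. Their poses are not given: they have to be found in the camera images.
- case: Brown wooden bar, 280 x 28 x 28 mm, a dark band round its middle and near each end; loose, flat on the white worktop right of the hob, long side within 0.5 rad of world x. Origin: centre of its underside at mid-length; x along the bar, z up. 0.32 to 0.54 kg. The hidden knife stays put; the balance point is on the bar's axis, up to 60 mm from mid-length towards either end.
- case_mid (a point): centre of the case at mid-length, 14 mm above its underside; axes as the case. Pinch the case across its 28 mm width from above; a firm grip (20 to 30 N) holds it nearly level even off balance, a light one lets the heavy end sag.
- stand: Fixed stand: dark wooden foot 140 x 70 x 10 mm with a slim steel post (16 x 22 mm) in its centre, topped by a flat soft rubber pad that gives straight down about 1 mm per 1.5 N, 9 mm at most. Origin: centre of the foot's underside; x along the foot's long side (within 0.45 rad of world x), z up.
- pad (a point): centre of the pad's top, 70 mm above the worktop unloaded, over the stand's origin. Pad: 16 mm along the foot's long side, 24 mm across. The case lies on it, long side along the foot's; it stays only if its balance point is within 8 mm of the pad's centre along the case, else it tips when released.
- mug: green mug, 117 x 89 x 91 mm, bystander on the hob, left of the work; origin at the centre of its underside
- salt: salt shaker, 44 mm across, 90 high, bystander on the hob, left of the work; origin at the centre of its underside
- tomato: red tomato, about 73 mm, bystander on the hob, left of the work; origin at the centre of its underside
- wooden_spoon: wooden spoon 310 x 47 x 14 mm, bystander lying on the right of the worktop, its long side about along world x; origin at the centre of its underside

How it is judged:
By the outcome, as a careful person would: the job done as asked, in the order asked, and still so for the second after the job is handed in, with the robot touching nothing.
It also fails if it takes over 72 s, if anything falls off the work surface, if the arm or the gripper's body presses on something with over 40 N, if the wrist force passes 120 N, or if a joint passes its speed limit or range.

## Working session

There is one attempt and no reset: what is moved stays moved. The work goes in short steps, Python scripts to look and compute and a shell command to move; the robot and the scene stay as the last step left them, time stands still between calls to the robot, and variables do not carry over. Pictures are saved under pics/ and viewed, at most 10 in all, crops included, and the job is handed in when it is done.

```bash
ls; mkdir -p pics; cat > h.py <<'E'
import numpy as np,cv2
from plant import r,get_image,camera_info
from scipy.spatial.transform import Rotation as Ro
def cloud(n):
    s=r.observe(); im,d=get_image(n); c=camera_info(n); K=np.array(c["K"])
    v,u=np.mgrid[:400,:640]; P=np.stack([(u-K[0,2])/K[0,0]*d,(v-K[1,2])/K[1,1]*d,d],-1)
    if n=="wrist":
        T=np.array(c["T_tool_cam"]); W=P@T[:3,:3].T+T[:3,3]
        W=W@Ro.from_euler('xyz',s["tcp_rot"]).as_matrix().T+np.array(s["tool_pos"])
    else: W=(P-np.array(c["t"]))@np.array(c["R"])
    W[d==0]=np.nan
    return im,W
def save(im,f): cv2.imwrite(f,im[...,::-1])
E
python3 - <<'E'
from h import *
s=r.observe();print({k:np.round(v,3).tolist() for k,v in s.items()},r.pinch_z)
a,A=cloud("scene");b,B=cloud("wrist")
save(a,"pics/a.png");save(b,"pics/b.png");np.savez("/tmp/c.npz",a=a,A=A,b=b,B=B)
E
```

```text
pics
{'time_s': 0.0, 'q': [-1.345, 0.351, 1.652, -0.0, 1.139, -0.085], 'qvel': [-0.002, -0.002, -0.002, -0.002, -0.001, -0.0], 'tau': [-0.001, -50.611, -29.141, -0.0, 0.005, 0.0], 'tool_pos': [0.168, -0.523, 0.231], 'tcp_rot': [-3.14, -0.0, 0.311], 'force': [-0.602, 0.04, 0.196], 'wrist_torque': [-0.004, -0.013, 0.018], 'gripper_force': 0.0, 'gripper_width': 1.002} 0.0187
```

View pics/a.png

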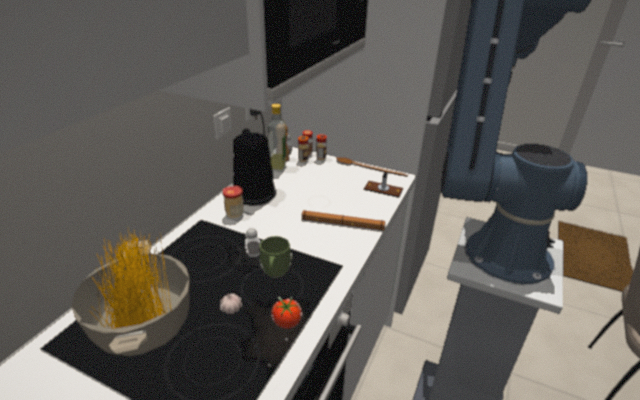

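The scene shows the case from (303,216) to (384,225), the stand at (383,187), and the spoon behind it at (340–405,160–173). The mug, tomato and salt shaker are on the hob.

```bash
python3 - <<'E'
from h import *
c=np.load("/tmp/c.npz");A=c["A"]
def fit(m,name):
    P=A[m]; 
    (cx,cy),(w,h),an=cv2.minAreaRect(P[:,:2].astype(np.float32)); v=np.linalg.svd(P[:,:2]-P[:,:2].mean(0),full_matrices=False)[2][0]
    print(name,m.sum(),np.round([cx,cy,w,h,an],3),"mean",P.mean(0).round(3),"ang",np.arctan(v[1]/v[0]).round(3),"z",np.nanpercentile(P[:,2],[5,50,95]).round(3))
V,U=np.mgrid[:400,:640]
box=lambda u0,u1,v0,v1:(U>=u0)&(U<=u1)&(V>=v0)&(V<=v1)
z=A[...,2]
fit(box(295,390,205,235)&(z>.022)&(z<.04),"case")
dark=c["a"].astype(int).sum(-1)<330
fit(box(355,412,176,198)&(z>.004)&(z<.02)&dark,"foot")
fit(box(370,400,165,190)&(z>.05)&(z<.09),"pad")
fit(box(335,410,150,176)&(z>.004)&(z<.03),"spoon")
E
```

```text
case 507 [ 0.51   0.075  0.279  0.036 14.038] mean [0.507 0.079 0.028] ang 0.242 z [0.023 0.028 0.032]
foot 271 [ 0.456 -0.188  0.135  0.062  3.612] mean [ 0.453 -0.183  0.011] ang 0.053 z [0.006 0.011 0.015]
pad 40 [ 0.457 -0.194  0.017  0.028  3.041] mean [ 0.456 -0.191  0.064] ang 1.41 z [0.051 0.064 0.073]
spoon 740 [ 0.557 -0.35   0.301  0.195 23.728] mean [ 0.562 -0.348  0.014] ang 0.037 z [0.005 0.012 0.028]
```

View pics/b.png

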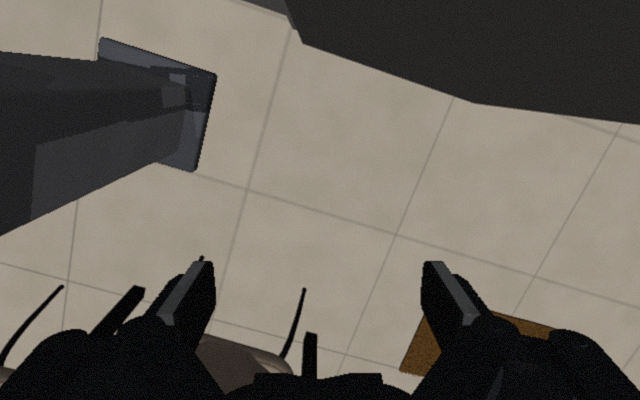

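```bash
cat >> h.py <<'E'
def go(x,y,z,yaw):
    s=r.observe(); p=np.array(s["tool_pos"]); R=Ro.from_euler('xyz',s["tcp_rot"]).as_matrix()
    d=R.T@(np.array([x,y,z])-p)/.06; t=-np.degrees(yaw-s["tcp_rot"][2])/6
    print("shift",d.round(3),"turn",round(t,3),"t",round(s["time_s"],2))
E
python3 - <<'E'
from h import *
print(np.round(camera_info("wrist")["T_tool_cam"],3).tolist(),camera_info("wrist")["K"])
go(.40,-.19,.26,.06); go(.51,.075,.2,.245)
E
```

```text
[[-0.001, -0.953, -0.304, 0.078], [1.0, -0.001, -0.001, -0.0], [0.001, -0.304, 0.953, -0.143], [0.0, 0.0, 0.0, 1.0]] [[354.79893425   0.         317.79352944]
 [  0.         354.79893425 196.16617395]
 [  0.           0.           1.        ]]
shift [ 5.378 -4.108 -0.482] turn 2.395 t 0.1
shift [ 8.474 -7.752  0.522] turn 0.628 t 0.1
```

```bash
python3 -m jog '[[[1,-0.8,-0.5,1,1],[2,-1.6,-0.5,2,1],[3,-2.4,-0.5,2.4,1],[4,-3.2,-0.5,2.4,1],[5,-3.8,-0.5,2.4,1],[5.4,-4.1,-0.5,2.4,1],[5.4,-4.1,-0.5,2.4,1],[5.4,-4.1,-0.5,2.4,1],[5.4,-4.1,-0.5,2.4,1],[5.4,-4.1,-0.5,2.4,1]]]'
python3 - <<'E'
from h import *
b,B=cloud("wrist"); save(b,"pics/c.png"); np.savez("/tmp/d.npz",b=b,B=B)
z=B[...,2]
for lo,hi in((.004,.016),(.055,.085)):
    m=((z>lo)&(z<hi)&(abs(B[...,0]-.456)<.1)&(abs(B[...,1]+.19)<.06)).astype(np.uint8)
    n,l,st,_=cv2.connectedComponentsWithStats(m)
    for k in range(1,n):
        if st[k,4]>100:
            P=B[l==k]; print(lo,st[k,4],cv2.minAreaRect(P[:,:2].astype(np.float32)),np.median(P,0).round(4))
go(.47,.065,.2,.245)
E
```

```text
time_s: 1.35
tool_pos: [0.401, -0.1911, 0.2612]
tcp_rot: [-3.142, 0.0, 0.058]
force: [0.5, 0.4, 0.1]
gripper_width: 0.999
gripper_force: 0.0
0.004 8113 ((0.46099358797073364, -0.19533759355545044), (0.13930870592594147, 0.07008475810289383), 2.7421746253967285) [ 0.4705 -0.1947  0.0102]
0.055 480 ((0.46078014373779297, -0.195407897233963), (0.015174261294305325, 0.02393551729619503), 3.3101158142089844) [ 0.4609 -0.1953  0.07  ]
shift [ 1.396 -4.194  1.021] turn -1.786 t 1.4
```

View pics/c.png

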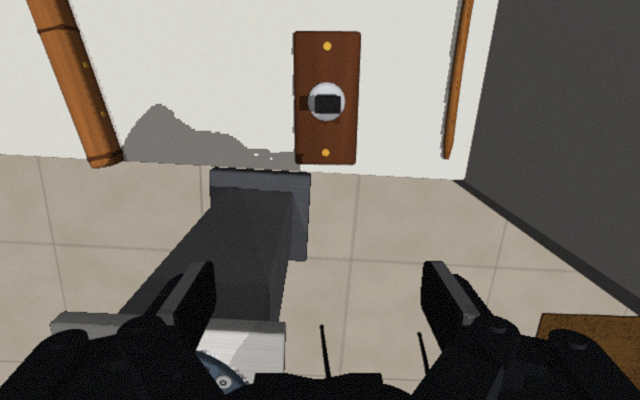

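The close view shows the foot from (293,31) to (360,164) and the black pad at (327,104). That puts the pad at (0.461, −0.195) with yaw 0.048. The case is at the upper left, so I'll go there next.

```bash
python3 -m jog '[[[0.3,-1,0,-0.4,1],[0.7,-2,0.3,-0.9,1],[1,-3,0.6,-1.8,1],[1.2,-3.8,1,-1.8,1],[1.4,-4.2,1,-1.8,1],[1.4,-4.2,1,-1.8,1],[1.4,-4.2,1,-1.8,1],[1.4,-4.2,1,-1.8,1],[1.4,-4.2,1,-1.8,1],[1.4,-4.2,1,-1.8,1]]]'
python3 - <<'E'
from h import *
b,B=cloud("wrist"); save(b,"pics/d.png"); np.savez("/tmp/e.npz",b=b,B=B)
z=B[...,2]
m=((z>.024)&(z<.034)&(abs(B[...,0]-.5)<.22)&(abs(B[...,1]-.075)<.08)).astype(np.uint8)
n,l,st,_=cv2.connectedComponentsWithStats(m)
for k in range(1,n):
        if st[k,4]>300:
            P=B[l==k]; print(st[k],cv2.minAreaRect(P[:,:2].astype(np.float32)),np.median(P,0).round(4))
E
```

```text
time_s: 2.65
tool_pos: [0.4703, 0.0658, 0.2014]
tcp_rot: [3.142, -0.0, 0.247]
force: [0.3, 0.1, -0.2]
gripper_width: 0.998
gripper_force: 0.0
[ 302    0   35  265 8024] ((0.49318355321884155, 0.07216882705688477), (0.23681378364562988, 0.02892640419304371), 13.921154022216797) [0.5126 0.0762 0.0279]
```

View pics/d.png

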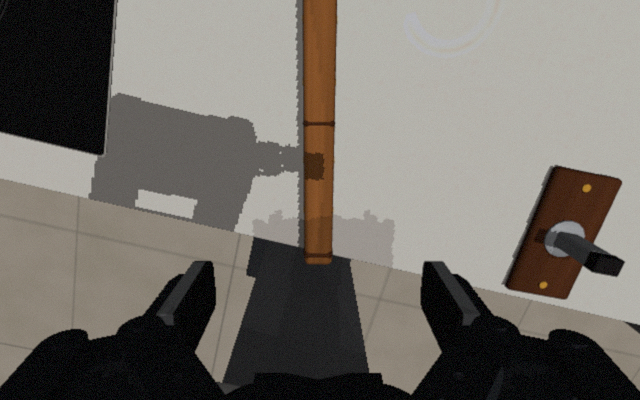

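```bash
python3 - <<'E'
from h import *
B=np.load("/tmp/e.npz")["B"]; print(B[124,319],B[124,310],B[124,328])
go(.5142,.0774,.014-.0187+.013+.0,.243); go(.5142,.0774,0.1,.243)
E
```

```text
[0.51327612 0.07615083 0.02837632] [0.51144457 0.08381155 0.02920775] [0.5152261  0.06850888 0.02864855]
shift [ 0.755 -0.006  3.218] turn 0.043 t 2.7
shift [ 0.755 -0.006  1.69 ] turn 0.043 t 2.7
```

```bash
python3 -m jog '[[[0.4,0,0.5,0,1],[0.73,0,1,0,1],[0.73,0,1.6,0,0.9],[0.73,0,2.2,0,0.8],[0.73,0,2.7,0,0.8],[0.73,0,3,0,0.8],[0.73,0,3.2,0,0.8],[0.73,0,3.28,0,0.8],[0.73,0,3.28,0,0.8],[0.73,0,3.28,0,0.8]]]' 25
python3 - <<'E'
from h import *
s=r.observe();print(np.round(s["force"],2),np.round(s["wrist_torque"],3)); go(.5135,.0765,.004,.243)
E
python3 -m jog '[[[0,0,0,0,0.5],[0,0,0,0,0.2],[0,0,0,0,0],[0,0,0,0,0],[0,0,0,0,0],[0,0,0,0,0],[0,0,0,0,0],[0,0,0,0,0],[0,0,0,0,0],[0,0,0,0,0]]]' 25
python3 - <<'E'
from h import *
s=r.observe();print(np.round(s["force"],2),np.round(s["wrist_torque"],3))
E
```

```text
time_s: 3.95
tool_pos: [0.5132, 0.077, 0.0051]
tcp_rot: [3.141, -0.001, 0.248]
force: [-0.5, -0.0, 0.5]
gripper_width: 0.798
gripper_force: 0.0
[-0.51 -0.05  0.49] [ 0.012 -0.053 -0.025]
shift [0.002 0.009 0.019] turn 0.048 t 3.95
time_s: 5.2
tool_pos: [0.513, 0.077, 0.0048]
tcp_rot: [3.142, -0.0, 0.248]
force: [-0.6, -0.9, 5.6]
gripper_width: 0.323
gripper_force: 25.3
[-0.64 -0.93  5.57] [-0.097  0.13  -0.085]
```

```bash
python3 -m jog '[[[0,0,-0.02,0,0],[0,0,-0.04,0,0],[0,0,-0.06,0,0],[0,0,-0.08,0,0],[0,0,-0.1,0,0],[0,0,-0.12,0,0],[0,0,-0.14,0,0],[0,0,-0.14,0,0],[0,0,-0.14,0,0],[0,0,-0.14,0,0]]]' 25
python3 - <<'E'
from h import *
for i in range(4):
    s=r.observe();print(np.round(s["force"],2),np.round(s["wrist_torque"],3))
    b,B=cloud("wrist")
R=Ro.from_euler('xyz',s["tcp_rot"]).as_matrix(); print(R.T@s["wrist_torque"])
z=B[...,2]; y=B[...,1]-.077-np.tan(.243)*(B[...,0]-.513)
m=(abs(y)<.006)&(B[...,0]>.4)&(z>.015)&(z<.06)
P=B[m]; t=(P[:,0]-.513)/np.cos(.243)
for a in np.arange(-.14,.14,.02):
    q=(t>a)&(t<a+.02)
    if q.sum()>20: print(a.round(2),q.sum(),np.median(P[q,2]).round(4))
E
```

```text
time_s: 6.45
tool_pos: [0.5128, 0.077, 0.0128]
tcp_rot: [-3.142, 0.0, 0.248]
force: [-0.1, -0.4, -4.1]
gripper_width: 0.321
gripper_force: 24.8
[-0.12 -0.41 -4.1 ] [-0.06   0.091  0.006]
[ 0.42 -0.   -3.56] [-0.007  0.107 -0.017]
[ 0.54  0.04 -3.59] [-0.014  0.088 -0.021]
[-0.03 -1.05 -3.55] [-0.037  0.088  0.064]
[-0.0141935  -0.09449635 -0.06349814]
-0.06 35 0.0361
-0.04 1105 0.0362
-0.02 1223 0.0362
0.0 1456 0.0361
0.02 1652 0.036
0.04 1906 0.036
0.06 2206 0.0359
0.08 2608 0.0358
0.1 291 0.0358
```

```bash
python3 -m jog '[[[0,0,0.04,0,0],[0,0,0.08,0,0],[0,0,0.11,0,0],[0,0,0.13,0,0],[0,0,0.13,0,0],[0,0,0.13,0,0.3],[0,0,0.13,0,0.5],[0,0,0.13,0,0.5],[0,0,0.13,0,0.5],[0.1,0,0.13,0,0.5]]]' 25
python3 -m jog '[[[0.15,0,0,0,0.5],[0.25,0,0,0,0.5],[0.35,0,0,0,0.5],[0.37,0,0,0,0.5],[0.37,0,0,0,0.5],[0.37,0,0,0,0.5],[0.37,0,0,0,0.5],[0.37,0,0,0,0.5],[0.37,0,0,0,0.5],[0.37,0,0,0,0.5]]]' 25
python3 - <<'E'
from h import *
for i in range(6):
    s=r.observe();print(np.round(s["force"],2),np.round(s["wrist_torque"],3),np.round(s["tool_pos"],4))
    b,B=cloud("wrist")
E
python3 -m jog '[[[0,0,0,0,0.2],[0,0,0,0,0],[0,0,0,0,0],[0,0,0,0,0],[0,0,0,0,0],[0,0,0,0,0],[0,0,0,0,0],[0,0,-0.04,0,0],[0,0,-0.08,0,0],[0,0,-0.12,0,0]]]' 20
python3 -m jog '[[[0,0,-0.01,0,0],[0,0,-0.02,0,0],[0,0,-0.02,0,0],[0,0,-0.02,0,0],[0,0,-0.02,0,0],[0,0,-0.02,0,0],[0,0,-0.02,0,0],[0,0,-0.02,0,0],[0,0,-0.02,0,0],[0,0,-0.02,0,0]]]' 20
cat > m.py <<'E'
from h import *
F=[];T=[]
for i in range(6):
    s=r.observe();F.append(s["force"]);T.append(s["wrist_torque"]); b,B=cloud("wrist")
p=np.array(s["tool_pos"]);print(np.mean(F,0).round(2),np.std(F,0).round(2),np.mean(T,0).round(4),np.std(T,0).round(3),p)
z=B[...,2]; m=(abs(B[...,1]-p[1]-np.tan(.245)*(B[...,0]-p[0]))<.006)&(z>.015)&(z<.08)&(B[...,0]>.42)
P=B[m]; t=(P[:,0]-p[0])/np.cos(.245); k=(t>-.06)&(t<.12)
k&=abs(P[:,2]-np.median(P[k,2]))<.006
print("slope,z0",np.polyfit(t[k],P[k,2],1).round(4))
E
python3 m.py
```

```text
time_s: 7.9
tool_pos: [0.5187, 0.0784, 0.0052]
tcp_rot: [-3.142, 0.0, 0.248]
force: [-0.4, 1.3, 0.5]
gripper_width: 0.499
gripper_force: 0.0
time_s: 9.15
tool_pos: [0.5401, 0.0839, 0.0051]
tcp_rot: [-3.142, -0.0, 0.248]
force: [0.4, 0.3, 0.4]
gripper_width: 0.504
gripper_force: 0.0
[0.41 0.33 0.42] [-0.03  -0.016 -0.056] [0.5401 0.0839 0.0051]
[-0.33 -0.25  0.17] [-0.049 -0.006  0.016] [0.5402 0.0839 0.0051]
[-0.39  0.09 -0.66] [0.011 0.059 0.026] [0.5401 0.0839 0.0051]
[ 0.33  0.26 -0.46] [-0.054 -0.009  0.026] [0.5401 0.0839 0.0051]
[-0.07  0.81 -0.13] [-0.057  0.003  0.012] [0.5401 0.0839 0.0051]
[-0.08  0.29 -1.43] [-0.015 -0.04   0.002] [0.5401 0.0839 0.0051]
time_s: 10.7
tool_pos: [0.5399, 0.0839, 0.0123]
tcp_rot: [-3.141, 0.0, 0.248]
force: [0.5, -0.1, -2.2]
gripper_width: 0.325
gripper_force: 21.0
time_s: 11.95
tool_pos: [0.5401, 0.0839, 0.0135]
tcp_rot: [3.142, -0.0, 0.248]
force: [0.3, -0.3, -3.0]
gripper_width: 0.322
gripper_force: 21.0
[ 0.23  0.25 -3.22] [0.51 0.4  0.29] [-0.0069  0.0034 -0.001 ] [0.027 0.023 0.029] [0.54012885 0.08387795 0.01347835]
slope,z0 [0.0002 0.0364]
```

```bash
python3 - <<'E'
from h import *
X=[]
for i in range(40):
    s=r.observe();X.append(list(s["force"])+list(s["wrist_torque"])); get_image("wrist")
X=np.array(X);print(X.mean(0).round(4),(X.std(0)/40**.5).round(4))
u=np.array([np.cos(.245),np.sin(.245)]);t=X[:,4].mean()*u[0]-X[:,3].mean()*u[1];print("offset mm",1000*t/-X[:,2].mean(),"tool dx from mid",(np.array(s["tool_pos"])[:2]-[.5135,.0765])@u)
E
```

```text
[-2.000e-04  2.560e-02 -3.393e+00 -3.200e-03  2.110e-02 -1.500e-03] [0.0826 0.059  0.0814 0.0058 0.0042 0.0039]
offset mm 6.265690725967195 tool dx from mid 0.027635721009663508
```

```bash
python3 -m jog '[[[0,0,0.04,0,0],[0,0,0.08,0,0],[0,0,0.12,0,0],[0,0,0.14,0,0],[0,0,0.14,0,0],[0,0,0.14,0,0.3],[0,0,0.14,0,0.5],[0,0,0.14,0,0.5],[0.04,0,0.14,0,0.5],[0.09,0,0.14,0,0.5]]]' 20
python3 -m jog '[[[0,0,0,0,0.5],[0,0,0,0,0.5],[0,0,0,0,0.2],[0,0,0,0,0],[0,0,0,0,0],[0,0,0,0,0],[0,0,0,0,0],[0,0,0,0,0],[0,0,-0.04,0,0],[0,0,-0.08,0,0]]]' 20
python3 -m jog '[[[0,0,-0.04,0,0],[0,0,-0.08,0,0],[0,0,-0.1,0,0],[0,0,-0.1,0,0],[0,0,-0.1,0,0],[0,0,-0.1,0,0],[0,0,-0.1,0,0],[0,0,-0.1,0,0],[0,0,-0.1,0,0],[0,0,-0.1,0,0]]]' 20
python3 - <<'E'
from h import *
X=[]
for i in range(40):
    s=r.observe();X.append(list(s["force"])+list(s["wrist_torque"])); get_image("side")
X=np.array(X);print(X.mean(0).round(4),(X.std(0)/40**.5).round(4))
u=np.array([np.cos(.245),np.sin(.245)]);t=X[:,4].mean()*u[0]-X[:,3].mean()*u[1];print("offset mm",1000*t/-X[:,2].mean(),"tool dx from mid",(np.array(s["tool_pos"])[:2]-[.5135,.0765])@u)
E
python3 m.py
```

```text
time_s: 15.5
tool_pos: [0.5457, 0.0853, 0.0052]
tcp_rot: [3.142, -0.0, 0.248]
force: [0.2, 0.8, -0.7]
gripper_width: 0.497
gripper_force: 0.0
time_s: 16.75
tool_pos: [0.5451, 0.0852, 0.0098]
tcp_rot: [-3.141, 0.001, 0.248]
force: [-0.8, -0.7, -2.4]
gripper_width: 0.321
gripper_force: 21.0
time_s: 18.0
tool_pos: [0.5454, 0.0852, 0.0159]
tcp_rot: [-3.142, 0.0, 0.248]
force: [-0.7, -0.1, -2.9]
gripper_width: 0.328
gripper_force: 21.1
[ 6.6200e-02  1.4380e-01 -3.3528e+00 -3.8000e-03 -1.2000e-03 -4.1000e-03] [0.097  0.0795 0.0768 0.0054 0.0041 0.0053]
offset mm -0.08282656495493293 tool dx from mid 0.033025253019967345
[ 0.02  0.17 -3.41] [0.39 0.5  0.48] [0.0087 0.0175 0.0071] [0.024 0.014 0.027] [0.54537504 0.08520653 0.01588676]
slope,z0 [0.0004 0.0389]
```

```bash
python3 -m jog '[[[0,0,-0.1,0,0],[0,0,-0.3,0,0],[0,0,-0.5,0,0],[0,0,-0.7,0,0],[0,0,-0.9,0,0],[0,0,-1.1,0,0],[0,0,-1.3,0,0],[0,0,-1.5,0,0],[0,0,-1.65,0,0],[0,0,-1.7,0,0]]]' 24
python3 -c "
from h import *
go(.461,-.1955,.118,.048)"
```

```text
time_s: 21.55
tool_pos: [0.5455, 0.0852, 0.1185]
tcp_rot: [3.142, -0.001, 0.248]
force: [0.5, -0.7, -2.6]
gripper_width: 0.319
gripper_force: 25.2
shift [-2.515  4.19   0.007] turn 1.91 t 21.55
```

```bash
python3 -m jog '[[[-0.08,0.13,0,0.05,0],[-0.2,0.35,0,0.15,0],[-0.38,0.63,0,0.27,0],[-0.56,0.93,0,0.4,0],[-0.75,1.24,0,0.55,0],[-0.94,1.55,0,0.7,0],[-1.13,1.88,0,0.85,0],[-1.32,2.2,0,1,0],[-1.5,2.5,0,1.15,0],[-1.7,2.8,0,1.3,0]]]'
python3 -m jog '[[[-0.15,0.28,0,0.12,0],[-0.3,0.56,0,0.25,0],[-0.42,0.8,0,0.36,0],[-0.52,1,0,0.46,0],[-0.59,1.15,0,0.54,0],[-0.62,1.23,0,0.6,0],[-0.62,1.23,0,0.6,0],[-0.62,1.23,0,0.6,0],[-0.62,1.23,0,0.6,0],[-0.62,1.23,0,0.6,0]]]'
python3 - <<'E'
from h import *
go(.461,-.1955,.078,.048)
b,B=cloud("wrist"); save(b,"pics/e.png"); z=B[...,2]; s=r.observe(); p=np.array(s["tool_pos"])
m=(abs(z-.141)<.006)&(abs(B[...,1]-p[1])<.05)&(B[...,0]>p[0]+.0)
P=B[m]; rc=cv2.minAreaRect(P[:,:2].astype(np.float32)); print(p,rc)
v=np.linalg.svd(P-P.mean(0),full_matrices=False)[2][0]; print(v/v[0])
E
```

```text
time_s: 22.8
tool_pos: [0.4868, -0.1043, 0.1178]
tcp_rot: [-3.142, 0.0, 0.11]
force: [0.4, -0.0, -4.2]
gripper_width: 0.326
gripper_force: 25.2
time_s: 24.05
tool_pos: [0.4591, -0.18, 0.1179]
tcp_rot: [-3.142, -0.0, 0.049]
force: [0.4, -0.1, -3.1]
gripper_width: 0.327
gripper_force: 25.2
shift [0.019 0.26  0.665] turn 0.013 t 24.05
[ 0.45904732 -0.18002125  0.11789914] ((0.5107751488685608, -0.17896714806556702), (0.10344778746366501, 0.05501706898212433), 0.0015517791034653783)
[ 1.          0.04607027 -0.00110391]
```

View pics/e.png

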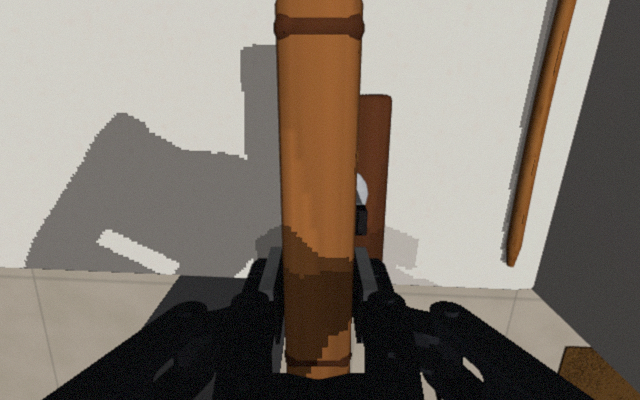

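The case is level and parallel to the foot in the gripper. The pad corner shows at (361,220), so the case is still about 15 mm short across the stand. I'll correct that sideways, then lower.

```bash
python3 -m jog '[[[0.01,0.08,0,0,0],[0.02,0.18,0,0,0],[0.02,0.25,0,0,0],[0.02,0.26,0.1,0,0],[0.02,0.26,0.2,0,0],[0.02,0.26,0.32,0,0],[0.02,0.26,0.45,0,0],[0.02,0.26,0.56,0,0],[0.02,0.26,0.62,0,0],[0.02,0.26,0.64,0,0]]]'
python3 -c "
from h import *
go(.461,-.1955,.073,.048)"
```

```text
time_s: 25.35
tool_pos: [0.4609, -0.1957, 0.0793]
tcp_rot: [-3.142, 0.0, 0.049]
force: [0.1, -0.3, -3.4]
gripper_width: 0.322
gripper_force: 25.3
shift [ 0.001 -0.003  0.105] turn 0.01 t 25.35
```

```bash
python3 -m jog '[[[0,0,0.02,0,0],[0,0,0.035,0,0],[0,0,0.05,0,0],[0,0,0.06,0,0],[0,0,0.07,0,0],[0,0,0.08,0,0],[0,0,0.09,0,0],[0,0,0.1,0,0],[0,0,0.1,0,0],[0,0,0.1,0,0]]]'
python3 - <<'E'
from h import *
X=[]
for i in range(20):
    s=r.observe();X.append(list(s["force"])+list(s["wrist_torque"])); get_image("side")
X=np.array(X);print(X.mean(0).round(3),(X.std(0)/20**.5).round(3),s["tool_pos"])
E
```

```text
time_s: 26.6
tool_pos: [0.461, -0.1957, 0.0735]
tcp_rot: [3.142, -0.0, 0.049]
force: [-0.5, 0.7, -1.5]
gripper_width: 0.318
gripper_force: 25.4
[-0.394  0.217 -0.926  0.029  0.077  0.007] [0.11  0.108 0.111 0.009 0.006 0.007] [ 0.46095974 -0.19571774  0.07349256]
```

```bash
python3 -m jog '[[[0,0,0.005,0,0],[0,0,0.01,0,0],[0,0,0.01,0,0],[0,0,0.01,0,0.32],[0,0,0.01,0,0.34],[0,0,0.01,0,0.36],[0,0,0.01,0,0.39],[0,0,0.01,0,0.42],[0,0,0.01,0,0.46],[0,0,0.01,0,0.5]]]' 20
python3 - <<'E'
from h import *
s=r.observe();print(np.round(s["force"],2))
for i in range(2):
  b,B=cloud("wrist"); z=B[...,2]; p=np.array(s["tool_pos"])
  m=(abs(B[...,1]-p[1]-.048*(B[...,0]-p[0]))<.007)&(abs(z-.098)<.03)&(B[...,0]>p[0]-.06)
  P=B[m]; print(np.polyfit(P[:,0]-p[0],P[:,2],1).round(4))
save(b,"pics/f.png")
E
```

```text
time_s: 28.85
tool_pos: [0.461, -0.1957, 0.0729]
tcp_rot: [3.142, -0.0, 0.049]
force: [0.2, -0.1, 0.7]
gripper_width: 0.502
gripper_force: 0.0
[ 0.22 -0.09  0.74]
[-0.0003  0.0958]
[-0.0003  0.0958]
```

View pics/f.png

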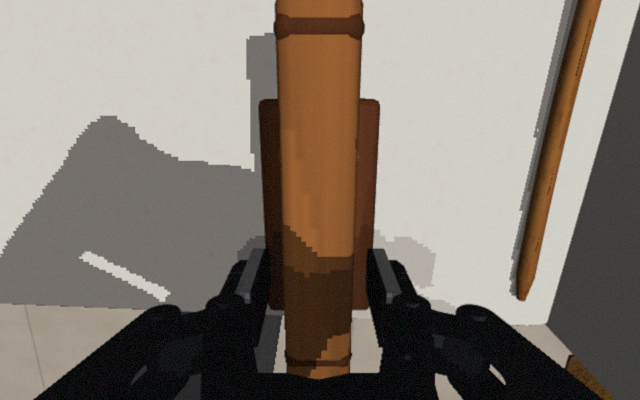

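The case is level (slope −0.0003), free of the fingers, and centred over the foot, which shows evenly on both sides at columns 260 to 380. Next I'll retreat straight up.

```bash
python3 -m jog '[[[0,0,-0.05,0,0.55],[0,0,-0.15,0,0.55],[0,0,-0.3,0,0.55],[0,0,-0.5,0,0.6],[0,0,-0.8,0,0.6],[0,0,-1.1,0,0.6],[0,0,-1.5,0,0.6],[0,0,-1.9,0,0.6],[0,0,-2.2,0,0.6],[0,0,-2.2,0,0.6]]]'
python3 - <<'E'
from h import *
for i in range(2):
  p=np.array(r.observe()["tool_pos"]); b,B=cloud("wrist"); z=B[...,2]
  m=(abs(z-.096)<.012)&(abs(B[...,1]+.19)<.05)&(B[...,0]>.28)
  P=B[m]; v=np.linalg.svd(P-P.mean(0),full_matrices=False)[2][0]
  print(v/v[0],np.median(P[:,2]),cv2.minAreaRect(P[:,:2].astype(np.float32)))
save(b,"pics/g.png")
E
```

```text
time_s: 30.2
tool_pos: [0.4615, -0.196, 0.2065]
tcp_rot: [3.14, -0.003, 0.049]
force: [-0.2, -0.8, 0.1]
gripper_width: 0.602
gripper_force: 0.0
[ 1.00000000e+00  4.51073848e-02 -8.73613636e-04] 0.09556215717087052 ((0.4282565414905548, -0.19615423679351807), (0.278751403093338, 0.02942795865237713), 2.5250675678253174)
[ 1.          0.04491304 -0.00102338] 0.09556615119716894 ((0.4283195734024048, -0.19629693031311035), (0.27817413210868835, 0.02911759354174137), 2.559312582015991)
```

View pics/g.png

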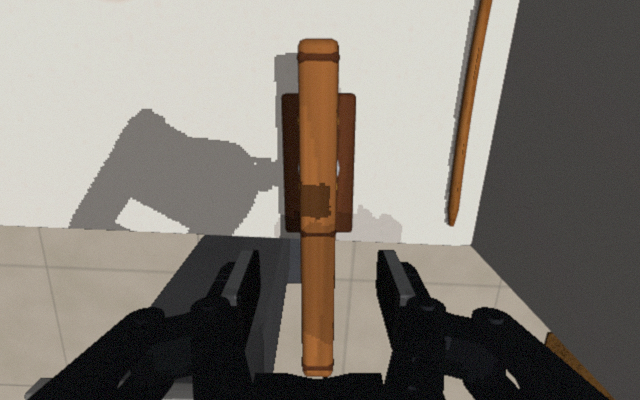

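The case stays level on the pad (slope about −0.001). It is centred across within 1 mm and in line with the foot, and the gripper is clear of it.

```bash
python3 -c "
from plant import r
print(r.finish_job())"
```

```text
the job is handed in; nothing more can be done
None
```

The knife case is balanced level on the stand's pad, centred across it within 1 mm and in line with the foot, with both ends free; the job was handed in at about 30 s.

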